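# Push a vial rack past the spring gate of a rack loader

## Robot

A 6-joint arm with a two-finger parallel gripper is mounted at the origin on the work surface. World frame = base frame: x ahead of the robot, y to its left, z up, the work surface at z = 0. Lengths are in mm, angles in degrees, forces in N, time in s.
With the tool pointing down it reaches from about 325 to 900 mm from the base axis. Payload 6.1 kg.
Tool frame: the origin (TCP) lies between the finger pads; the fingertips stand arm.tip_reach ahead of it and the grasp point (between the pads) lies 8 mm behind it (arm.tip_reach is the distance from the TCP to the fingertips, in mm); x points along the fingers, y is the direction in which the jaws open and shut, and the axes are right-handed (so a half turn about x gives the same grasp; the last joint's range is limited). The gripper opens to 87 mm and grips with 3 to 60 N. Pads are 19 mm wide; open, the fingers measure 117 mm over their backs; the gripper's body (75 mm by 190 mm) begins 51 mm behind the grasp point.
Start: joints at [55.8, 12.628, 87.462, -0, 79.91, -7.225], TCP at [283.497, 556.997, 233.538] pointing down, gripper open.
Joint ranges: [-170.65, 170.65], [-52.31, 119.04], [5.05, 147.46], [-71.25, 251.25], [11.57, 151.72], [-153.62, 153.62]. Speed limits (degrees/s): [147.25, 147.25, 172.46, 180, 180, 180].

## Interface

Orientations are given as a 3x3 rotation matrix whose columns are the frame's x, y, z axes.
In Python, from plant import arm gives the robot as it stands. Calls block until the motion is done:
- arm.reach(position, orientation): joint-space move of the TCP to a pose.
- arm.move_linear(position, vel=150, ori=None): straight line of the TCP; ori=None keeps the orientation; vel is the mean speed in mm/s.
- arm.move_joints(angles): joint-space move.
- arm.command_gripper(opening): finger opening in mm; the grip force is fixed at half the most; returns when the fingers have stopped.
- arm.pause(seconds).
- arm.ik(position, orientation): joint angles nearest the present ones, or None.
- arm.capture(name): name is "scene" or "side" or "wrist"; returns a dict with "frame" (480x640x3 uint8, red, green, blue), "depth" (480x640 float32, mm along the optical axis (not along the pixel's ray), 0 where there is no reading), "K" (3x3 intrinsics, pixels), "D" ([k1, k2, p1, p2, k3] as OpenCV has them; the pictures are not rectified), "extrinsics" (4x4, takes a point from world to camera coordinates); the wrist camera has in their place "T_tool_cam" (4x4, takes a point from camera to tool coordinates, whose origin is the TCP and whose axes are the tool frame's). Camera axes: x right, y down, z forward; pixel columns grow to the right and rows downward; lengths in mm; the calibration is good to about 2 mm. A picture is of the moment at which its call begins: read the wrist's pose just before it.
A pose or a line that the arm cannot do raises arm.Unreachable and nothing moves.
- arm.close_job(): hands the job in, once; it reports no verdict.
Readings, each from a call of its own:
- arm.read_time_s(): time.
- arm.read_qpos(): joint angles.
- arm.read_joint_velocities(): joint speeds.
- arm.read_joint_torque(): joint torques, N m.
- arm.read_ee_pos(): TCP position.
- arm.read_ee_rot(): TCP orientation.
- arm.read_ft_force(): force on the tool from outside, world axes, zero at the start.
- arm.read_moment(): the same for the moment, N m.
- arm.read_width(): finger opening in mm.
Only numpy, scipy, OpenCV 4.12 (cv2) and the standard library are available. Lean on these libraries where they do the work, as an engineer would, in place of code of your own. Each camera call takes 0.05 s, during which the arm holds its last target. There are 200 camera calls.

## Task

Load the rack of vials: with one fingertip press the loader's long press bar down so that the hinged gate stays sunk below the channel floor, and meanwhile push the rack along the channel with the other finger, over the gate, until it is fully home against the housing's end face. Keep the gate held down until the rack is completely past it, so that the gate never strikes or rubs the rack, then let the gate spring up behind the rack. Only push the rack, do not lift or tip it, and leave everything else standing where it is.

Things in the scene. Friction and masses are not known exactly. Their poses are not given: they have to be found in the camera images.
- chute: The rack loader, fixed. Origin on the bench surface (z = 0) under the gate, on the channel's centre line; +x is the push direction, z up, +y to the left of the push. Dark grey base plate x -250 to +270, y -120 to +150, 6 mm thick; hinge bracket x -30 to +30, y 84 to 106, 62 mm high. The press bar is on the -y side.
- channel (a point): Point on the channel floor's centre line at the gate (chute x 0, y 0, 60 mm above the bench). The channel is 60 mm wide inside, floor 60 mm above the bench, side walls 4 mm thick with tops 80 mm above the bench; it runs from chute x -230 (open end) to +120. The gate plate comes up through the floor here: chute x -3 to +3, y -24 to +12.
- end_stop (a point): Foot of the end face, on the floor's centre line at chute x +120: the flat front of the cream housing (130 x 200, top 156 mm above the bench), against which the rack comes home.
- hinge (a point): On the gate's hinge line, which runs along chute x at chute y +95, 47 mm above the bench. One rigid rocking lever on it carries both the gate plate and the press bar. The rack cannot push the gate open.
- gate (a joint): Gate angle, rad. 0: gate up, 11 mm above the channel floor, held by a spring. Grows as the bar is pressed: plate wholly below the floor from 0.135 (bar 23 mm down), stop at 0.21 (36 mm down); about 0.17 (29 mm down, bar top 75 mm above the bench, 15 mm above the floor) is a good hold. Takes 1.5 N at first, 3.5 N at the stop; springs back up when let go.
- press_bar (a point): Middle of the width of the press bar's flat top, level with the gate (chute x 0, y -75, 104 mm above the bench when up; moves with the bar). Steel bar 32 mm wide (chute y -91 to -59), chute x -220 to +50; it stays level along its length as it sinks, so a fingertip may press it anywhere and slide along it.
- rack: White rack with ten amber vials, in the channel short of the gate: block 110 (its x) x 54 x 40 high, black caps up to 54 mm above its underside, about 0.25 kg. Origin at the centre of its underside, x in the push direction. It starts with its centre at chute x -115 to -67; fully home it is at +65, rear face 10 mm past the gate's centre.
- spare_rack: Bystander: an empty white rack without vials, same block size as the loaded one (110 x 54 x 40), on the bench to the right; origin at the centre of its underside
- jar_a: Bystander: small clear jar with white cap, 38 dia x 62 high, standing on the loader's base plate on the hinge side; origin at the centre of its underside
- jar_b: Bystander: small amber jar with black cap, 38 dia x 62 high, standing on the loader's base plate on the hinge side; origin at the centre of its underside
- reagent: Bystander: amber bottle, 68 dia x 160 high, on the bench to the left; origin at the centre of its underside
- beaker: Bystander: glass beaker, 70 dia x 90 high, on the bench to the left; origin at the centre of its underside
- tape: Bystander: roll of tape lying flat, 96 dia x 45 high, on the bench to the right; origin at the centre of its underside
- spatula: Bystander: steel spatula with a wooden handle, lying flat on the bench to the right; origin near its middle
Mind the look-alikes: they are no part of the job. What is shaped like the rack but green or yellow is not meant.

How it is judged (in metres and radians):
On the way, in this order (a step that is already met when the one before it is completed fails the run):
1. a finger holds the gate below the floor, the rack still short of it (contact force between the fingers and gate above 0.2 N and value of joint gate above 0.135 rad and x of rack in the frame of chute below -0.055 m), for 0.1 s.
2. the rack is half over the gate, a finger still holding the gate down (contact force between the fingers and gate above 0.2 N and value of joint gate above 0.135 rad and x of rack in the frame of chute above -0.01 m), for 0.05 s.
At the end, for the whole second after the job is handed in: The rack stands flat in the channel, at rest, within 5 mm of fully home against the end face, and the gate has sprung up behind it (joint below 0.03 rad) (x of rack in the frame of chute between 0.06 and 0.068 m and y of rack in the frame of chute between -0.006 and 0.006 m and z of rack in the frame of chute below 0.063 m and angle between rack's own z axis and vertical below 0.05 rad and value of joint gate below 0.03 rad and linear speed of rack below 0.01 m/s); the robot touches nothing.
It fails at once if the gate strikes or rubs the rack (over 2 N) (contact force between gate and rack above 2 N).
It fails at once if the rack is lifted (8 mm) or tipped (z of rack in the frame of chute above 0.068 m or angle between rack's own z axis and vertical above 0.15 rad).
It fails at once if a bystander is moved more than 25 mm or knocked over (distance of any of spare_rack, jar_a, jar_b, reagent, beaker, tape, spatula from where it was at the start of the episode above 0.025 m or angle between any of spare_rack, jar_a, jar_b, reagent, beaker, tape's own z axis and vertical above 0.4 rad).
It also fails if it takes over 38 s, if anything falls off the work surface, if the arm or the gripper's body presses on something with over 40 N, if the wrist force passes 120 N, or if a joint passes its speed limit or range.

## Working session

There is one attempt and no reset: what is moved stays moved. The work goes in short steps, each a Python script; the robot and the scene stay as the last script left them, time stands still between calls to the robot, and variables do not carry over. Pictures are saved under pics/ and viewed, about 8 in all and at most 12, crops included, and the job is handed in when it is done.

```bash
ls; mkdir -p pics
python3 - <<'E'
from plant import arm
import cv2,numpy as np,pickle
d={}
for n in("scene","side"):
    c=arm.capture(n);d[n]=c;cv2.imwrite(f"pics/{n}0.png",c["frame"][:,:,::-1])
    print(n,c["K"].tolist(),c["D"],np.round(c["extrinsics"],3).tolist())
pickle.dump(d,open("c0.pkl","wb"))
print(arm.tip_reach,arm.read_time_s(),arm.read_ee_rot(),arm.read_width())
E
```

```text
pics
scene [[446.2793391302452, 0.0, 320.5452503771045], [0.0, 446.2793391302452, 242.4364191636838], [0.0, 0.0, 1.0]] [-0.11058175  0.          0.          0.          0.        ] [[0.861, 0.508, 0.02, -506.243], [0.311, -0.496, -0.811, -103.009], [-0.402, 0.704, -0.585, 1540.768], [0.0, 0.0, 0.0, 1.0]]
side [[588.9709745311792, 0.0, 326.2944544948009], [0.0, 588.9709745311792, 243.84539151520994], [0.0, 0.0, 1.0]] [-0.12147442  0.          0.          0.          0.        ] [[-0.999, -0.054, 0.001, 586.527], [-0.042, 0.761, -0.647, 59.541], [0.034, -0.646, -0.763, 1595.813], [0.0, 0.0, 0.0, 1.0]]
11.0 0.1 [[-9.49195907e-04  4.53618090e-01  8.91195673e-01]
 [-1.44609428e-03  8.91194520e-01 -4.53619044e-01]
 [-9.99998504e-01 -1.71932630e-03 -1.89943665e-04]] 87.00129016652348
```

View pics/scene0.png

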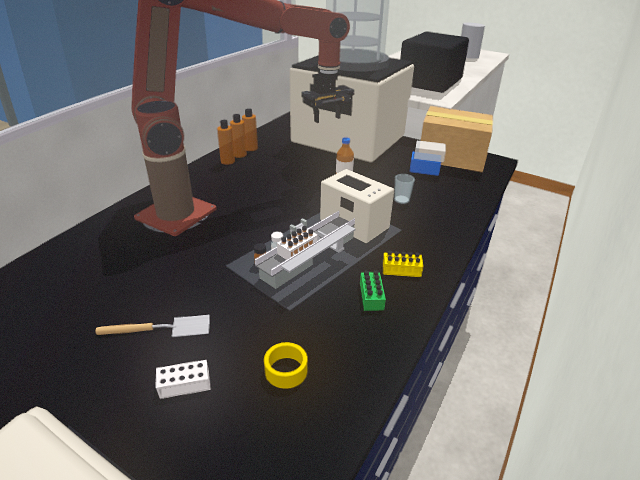

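View pics/side0.png

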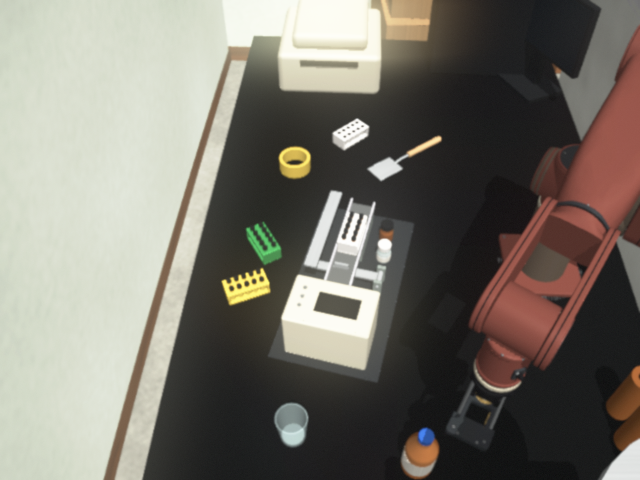

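Scene: the loader sits mid-bench. In the side view the loaded white rack is at (352,230), the press bar at (322,228) and the housing at (330,318). Rack candidates in the side view are:
- White rack with black caps at (352,230), in the channel: chosen.
- Empty white spare at (350,133).
- Green at (264,242).
- Yellow at (246,287).

Next I measure from both depth clouds and check a close crop.

```bash
cat > h.py <<'E'
import numpy as np,cv2
def cloud(c,T=None):
    """world xyz per pixel (480,640,3); T = camera-to-world"""
    if T is None: T=np.linalg.inv(c["extrinsics"])
    v,u=np.mgrid[:480,:640]
    n=cv2.undistortPoints(np.stack([u,v],-1).reshape(-1,1,2).astype(np.float64),c["K"],c["D"]).reshape(480,640,2)
    z=c["depth"][...,None].astype(float)
    P=np.concatenate([n*z,z],-1)@T[:3,:3].T+T[:3,3]
    P[c["depth"]<=0]=np.nan
    return P
def rect(p):
    (c,s,a)=cv2.minAreaRect(p.astype(np.float32));return np.round(c,1),np.round(s,1),round(a,2)
E
python3 - <<'E'
import pickle,cv2,numpy as np
from h import *
d=pickle.load(open("c0.pkl","rb"))
box={"scene":(180,240,225,405),"side":(170,380,270,420)}
for n,c in d.items():
    P=cloud(c);r0,r1,c0,c1=box[n]
    Q=P[r0:r1,c0:c1].reshape(-1,3);rgb=c["frame"][r0:r1,c0:c1].reshape(-1,3)
    ok=np.isfinite(Q[:,2]);Q=Q[ok];rgb=rgb[ok].astype(int)
    h,e=np.histogram(Q[:,2],np.arange(-10,180,6));print(n,[(int(b),int(a)) for a,b in zip(h,e)])
    for lo,hi,nm in((148,164,"housing"),(97,111,"bar/rack")):
        m=(Q[:,2]>lo)&(Q[:,2]<hi);Z=np.zeros((480,640),np.uint8)
        mm=np.zeros((480,640),np.uint8);zz=P[...,2];mm[r0:r1,c0:c1]=((zz>lo)&(zz<hi))[r0:r1,c0:c1]
        k,L,S,C=cv2.connectedComponentsWithStats(mm)
        for i in range(1,k):
            if S[i,4]>60:
                p=P[L==i];print(nm,S[i,:],rect(p[:,:2]),np.median(p[:,2]).round(1),p[:,:2].mean(0).round(1), c["frame"][L==i].mean(0).round())
    cv2.imwrite(f"pics/{n}crop.png",cv2.resize(c["frame"][r0:r1,c0:c1,::-1],None,fx=3 if n=="side" else 3,fy=3,interpolation=cv2.INTER_CUBIC))
E
```

```text
scene [(-10, 84), (-4, 4522), (2, 1223), (8, 95), (14, 76), (20, 94), (26, 86), (32, 89), (38, 93), (44, 95), (50, 141), (56, 424), (62, 256), (68, 219), (74, 227), (80, 191), (86, 129), (92, 129), (98, 329), (104, 265), (110, 256), (116, 130), (122, 109), (128, 121), (134, 127), (140, 123), (146, 143), (152, 779), (158, 196), (164, 0), (170, 0)]
housing [ 321  180   73   26 1066] (array([564.5, 259.3]), array([132.4, 204.2]), 78.16) 156.2 [586.4 239.9] [203. 196. 183.]
bar/rack [321 194  72  26 253] (array([584.9, 211.4]), array([231. , 109.4]), 21.39) 104.3 [591.9 210.2] [156. 149. 137.]
bar/rack [323 225  32  15 224] (array([613.6,  57.6]), array([107.7,  33.9]), 78.29) 103.8 [615.2  63.3] [203. 201. 204.]
bar/rack [286 229  32  11 164] (array([527.5,  -8.1]), array([87. , 47.4]), 66.18) 101.9 [529.2  -2.9] [155. 143. 136.]
side [(-10, 667), (-4, 8587), (2, 8476), (8, 1966), (14, 229), (20, 194), (26, 227), (32, 236), (38, 254), (44, 339), (50, 419), (56, 751), (62, 685), (68, 376), (74, 294), (80, 303), (86, 162), (92, 208), (98, 758), (104, 838), (110, 312), (116, 182), (122, 141), (128, 131), (134, 129), (140, 131), (146, 246), (152, 2706), (158, 1400), (164, 10), (170, 0)]
housing [ 281  275   99   66 4294] (array([562.5, 264.6]), array([136.1, 200.8]), 78.14) 156.9 [561.5 269.9] [218. 216. 206.]
bar/rack [304 190  38  78 957] (array([595.2, -19.9]), array([275.9,  34.1]), 78.02) 105.0 [597.1  -8.2] [220. 222. 220.]
bar/rack [338 212  29  35 460] (array([519.6, -18.1]), array([118. ,  54.6]), 77.06) 101.9 [520.2  -9.8] [227. 225. 222.]
bar/rack [283 329  86  23 284] (array([573.3, 327.4]), array([ 12.5, 196.6]), 80.6) 103.8 [572.4 327.9] [217. 211. 187.]
```

View pics/sidecrop.png

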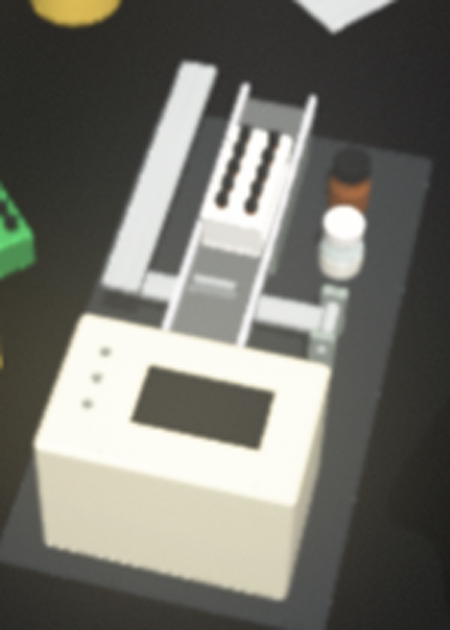

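The crop confirms the choice: white rack with ten black caps in the channel, the gate blade at crop (213,283), the bar on the left and the jars on the hinge side. From the bar and housing rectangles, yaw is 78.1° and the chute origin is about (539,79). Heights match the text: bar 104–105, housing 156. Next I move above the press position behind the rack and check with the wrist camera.

```bash
cat >> h.py <<'E'
A=np.radians(78.1);O=np.array([539.3,78.8])
EX=np.array([np.cos(A),np.sin(A)]);EY=np.array([-EX[1],EX[0]])
def W(x,y,z): return np.r_[O+x*EX+y*EY,z]
def ch(p): d=np.asarray(p)[...,:2]-O; return np.stack([d@EX,d@EY],-1)
def ori(s):
    X=np.array([0,0,-1.]);Y=np.r_[s*EY,0];return np.stack([X,Y,np.cross(X,Y)],1)
E
python3 - <<'E'
from plant import arm
from h import *
p=W(-182,-37.5,200)
q={s:arm.ik(p,ori(s)) for s in(1,-1)};print(q)
p0=arm.read_ee_pos();arm.move_linear([p0[0],p0[1],300],vel=200)
s=min((s for s in q if q[s] is not None),key=lambda s:abs(q[s][5]));print(s)
arm.reach(W(-182,-37.5,300),ori(s))
arm.command_gripper(60)
arm.move_linear(W(-182,-37.5,200),vel=200)
pos=arm.read_ee_pos();R=arm.read_ee_rot();c=arm.capture("wrist")
T=np.eye(4);T[:3,:3]=R;T[:3,3]=pos;T=T@c["T_tool_cam"]
P=cloud(c,T);cv2.imwrite("pics/w1.png",c["frame"][:,:,::-1])
print("pos",pos,arm.read_width(),arm.read_time_s(),arm.read_ft_force(),"cam",T[:3,3],T[:3,2])
C=ch(P);z=P[...,2]
for nm,m in(("bar",(abs(z-104)<5)&(abs(C[...,1]+75)<30)),("rack",(abs(z-101)<5)&(abs(C[...,1])<32))):
    q=C[m];print(nm,len(q),q.min(0) if len(q) else 0,q.max(0) if len(q) else 0,rect(q) if len(q) else 0,np.median(z[m]))
s=arm.capture("side");cv2.imwrite("pics/s1.png",cv2.resize(s["frame"][150:400,200:450,::-1],None,fx=2,fy=2))
E
```

```text
{1: None, -1: array([-1.94725212e+01,  3.76712693e+00,  1.00986199e+02, -2.54444375e-14,
        7.52466738e+01, -7.57252122e+00])}
-1
pos [ 538.9770058  -107.19486555  200.92958594] 59.60891799460869 4.575 [ 0.15304541 -0.32193278 -0.119776  ] cam [555.90365091 -24.91793424 351.48609082] [-0.06213086 -0.29561354 -0.95328505]
bar 13547 [-218.05398562  -91.59918104] [-32.77029875 -58.75881458] (array([-125.5,  -75.3]), array([185.2,  32.5]), 0.25) 103.42189375619188
rack 10004 [-154.24937577  -28.79311641] [-43.3057163   26.67382787] (array([-98.7,  -1. ]), array([ 54.4, 110.5]), 88.79) 99.41397333105117
```

View pics/w1.png

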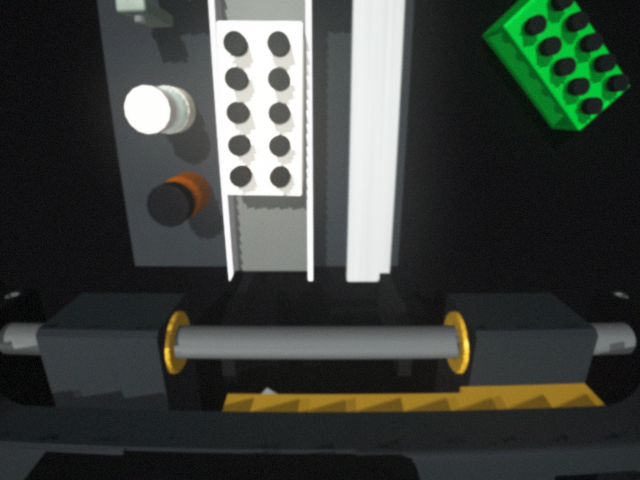

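The wrist view shows the rack at (262,105), the bar at (375,140) and the jars at (160,110) and (175,195). It agrees within 1 mm: bar y −75.3, rack centre x −98.7, y −1. Next I descend, press and check the force.

Run:
```python
from plant import arm
from h import *
f0=arm.read_ft_force()
def rep(n):
    f=arm.read_ft_force()-f0;p=arm.read_ee_pos();print(n,ch(p).round(1),round(p[2],1),"F",np.round([f[:2]@EX,f[:2]@EY,f[2]],1),"t",round(arm.read_time_s(),2))
arm.move_linear(W(-182,-37.5,125),vel=120);rep("above")
for z in(110,98,86): arm.move_linear(W(-182,-37.5,z),vel=50);rep(z)
arm.pause(.3);rep("hold")
s=arm.capture("side");cv2.imwrite("pics/s2.png",cv2.resize(s["frame"][160:340,240:440,::-1],None,fx=3.3,fy=3.3,interpolation=cv2.INTER_CUBIC))
c=arm.capture("wrist");cv2.imwrite("pics/w2.png",c["frame"][:,:,::-1])
```

```text
above [-182.1  -38.1] 125.8 F [1.1 0.8 0.6] t 5.4
110 [-182.1  -37.5] 110.0 F [-0.4 -0.1  1.5] t 5.85
98 [-182.   -37.6] 97.9 F [ 0.  -1.5  2.9] t 6.24
86 [-182.   -37.7] 85.9 F [ 0.6 -2.8  4.7] t 6.63
hold [-182.   -37.6] 86.2 F [ 0.4 -2.5  4. ] t 6.93
```

View pics/s2.png

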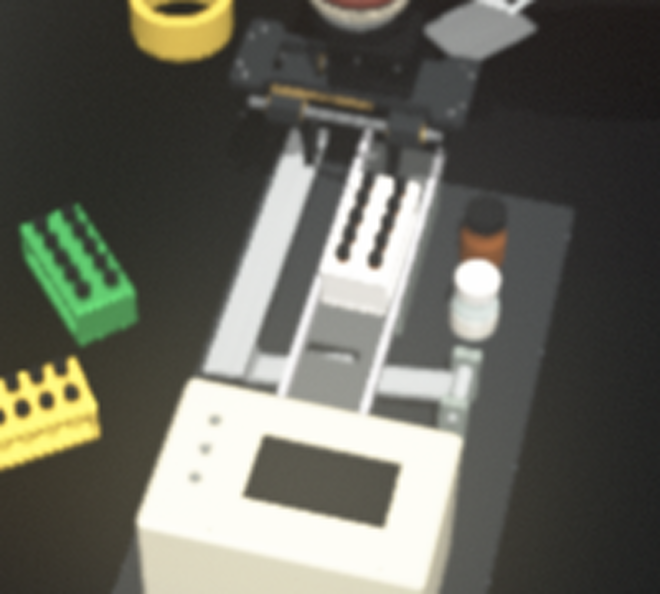

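View pics/w2.png

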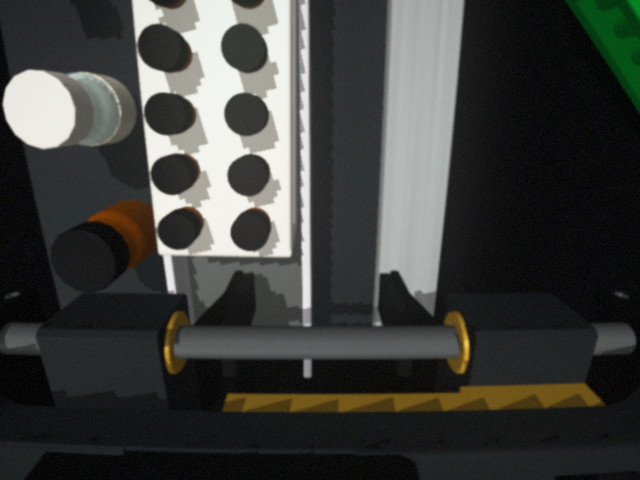

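The gate slot is dark (sunk) at (335,353) in the side crop, and the press force is about 4 N. In the wrist view the bar finger, at about (392,285), is near the bar's inner edge, because the bar swings outward as it sinks. I shift outward and widen a little, then push in stages.

Run:
```python
from plant import arm
from h import *
def rep(n):
    f=arm.read_ft_force();p=arm.read_ee_pos();F=np.round([f[:2]@EX,f[:2]@EY,f[2]],1);print(n,ch(p).round(1),round(p[2],1),"F",F,"t",round(arm.read_time_s(),2));return F
arm.move_linear(W(-182,-41,86),vel=20)
arm.command_gripper(70);rep("w%.1f"%arm.read_width())
arm.move_linear(W(-163,-41,86),vel=40);rep("near")
for x in(-130,-80,-40,-12):
    arm.move_linear(W(x,-41,86),vel=50);F=rep(x)
    if F[2]<1.2 or F[0]<-15: print("STOP");break
s=arm.capture("side");cv2.imwrite("pics/s3.png",cv2.resize(s["frame"][160:340,240:440,::-1],None,fx=3.3,fy=3.3,interpolation=cv2.INTER_CUBIC))
pos=arm.read_ee_pos();R=arm.read_ee_rot();c=arm.capture("wrist")
T=np.eye(4);T[:3,:3]=R;T[:3,3]=pos;P=cloud(c,T@c["T_tool_cam"]);C=ch(P);z=P[...,2]
m=(abs(z-100)<4)&(abs(C[...,1])<32)&(C[...,0]<118);q=C[m];print("rack",len(q),q.min(0),q.max(0))
```

```text
w69.7 [-182.   -40.9] 86.0 F [-0.2  1.   3.6] t 7.88
near [-162.6  -41.6] 86.4 F [-1.3 -2.1  3.8] t 8.51
-130 [-130.4  -41. ] 86.2 F [-3.9 -1.1  4.5] t 9.32
-80 [-80.7 -40.9] 86.2 F [-5.6 -0.5  6. ] t 10.47
-40 [-40.7 -40.9] 86.2 F [-4.6 -0.5  5.4] t 11.42
-12 [-12.5 -40.8] 86.1 F [-4.4 -0.3  5.8] t 12.12
rack 27078 [-16.91354623 -29.6750702 ] [108.39739944  27.03329339]
```

View pics/s3.png

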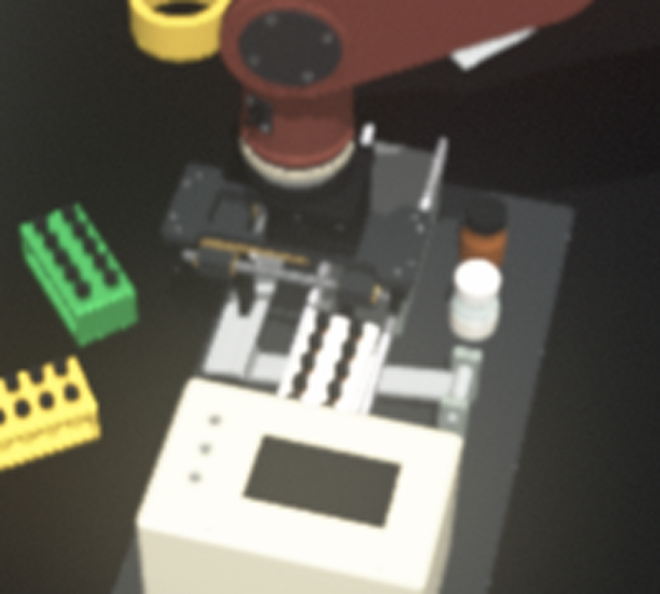

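The rack is over the gate, caps around (335,360), with its front face at x≈108 and about 12 mm to go. Push force is a steady 4–5 N. Now I step it home until the force rises.

Run:
```python
from plant import arm
from h import *
def rep(n):
    f=arm.read_ft_force();p=arm.read_ee_pos();F=np.round([f[:2]@EX,f[:2]@EY,f[2]],1);print(n,ch(p).round(1),round(p[2],1),"F",F,"t",round(arm.read_time_s(),2));return F
x=-4;arm.move_linear(W(x,-41,86),vel=30);rep(x)
while x<6:
    x+=1;arm.move_linear(W(x,-41,86),vel=15);F=rep(x)
    if F[0]<-13: print("home");break
arm.pause(.2);rep("hold")
pos=arm.read_ee_pos();R=arm.read_ee_rot();c=arm.capture("wrist")
T=np.eye(4);T[:3,:3]=R;T[:3,3]=pos;P=cloud(c,T@c["T_tool_cam"]);C=ch(P);z=P[...,2]
m=(abs(z-100)<4)&(abs(C[...,1])<25)&(C[...,0]<130);q=C[m];print("rack",len(q),q.min(0),q.max(0),np.percentile(q[:,0],[2,98]))
cv2.imwrite("pics/w4.png",c["frame"][:,:,::-1])
```

```text
-4 [ -4.7 -40.8] 86.0 F [-4.4 -1.   4.5] t 12.64
-3 [ -4.  -40.7] 86.0 F [-5.4 -1.   6. ] t 12.89
-2 [ -3.2 -40.7] 86.0 F [-5.7 -0.8  5.4] t 13.14
-1 [ -2.2 -40.7] 86.0 F [-6.6 -1.6  5.4] t 13.39
0 [ -1.2 -40.7] 86.0 F [-5.8 -0.4  5.1] t 13.64
1 [ -0.8 -40.7] 86.0 F [-9.4 -0.7  6.8] t 13.89
2 [ -0.7 -40.8] 86.0 F [-11.4  -1.1   7.7] t 14.14
3 [ -0.7 -40.8] 86.0 F [-15.3   1.4   8. ] t 14.39
home
hold [ -0.7 -40.8] 86.0 F [-15.6  -0.6   7.9] t 14.59
rack 23963 [ -4.46048621 -24.99902462] [119.23947703  24.99755058] [ 11.69717227 118.29483398]
```

View pics/w4.png

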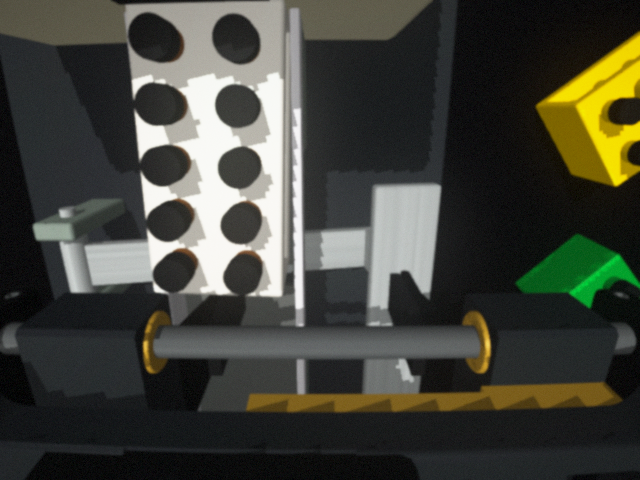

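The wrist view shows the rack front (205,5) against the housing. Tool motion stalled at x −0.7 while force rose to 15 N, so it is home. Next I back off, then lift away and check.

Run:
```python
from plant import arm
from h import *
arm.move_linear(W(-7,-41,86),vel=30)
f=arm.read_ft_force();print("backed",f.round(1))
for z in(96,106,120):arm.move_linear(W(-7,-41,z),vel=40);print(z,arm.read_ft_force().round(1))
arm.move_linear(W(-60,-41,230),vel=150)
pos=arm.read_ee_pos();R=arm.read_ee_rot();c=arm.capture("wrist")
T=np.eye(4);T[:3,:3]=R;T[:3,3]=pos;P=cloud(c,T@c["T_tool_cam"]);C=ch(P);z=P[...,2]
def show(n,m):
    q=C[m];print(n,len(q),rect(q),np.percentile(q,[1,99],axis=0).round(1).tolist(),np.median(z[m]).round(1))
show("rack",(abs(z-100)<4)&(abs(C[...,1])<29)&(C[...,0]<119))
show("bar",(abs(z-104)<8)&(abs(C[...,1]+78)<22))
show("gate",(z>64)&(z<76)&(abs(C[...,1]+6)<17)&(abs(C[...,0])<6))
cv2.imwrite("pics/w5.png",c["frame"][:,:,::-1]);print(arm.read_time_s(),arm.read_ft_force().round(1))
```

```text
backed [-1.  -0.6  3.8]
96 [-0.2  0.5  2.3]
106 [ 0.5 -0.1  2.7]
120 [ 0.4  0.5 -0.7]
rack 6895 (array([54.3, -0.6]), array([54.2, 87.3]), 88.32) [[11.7, -27.7], [96.9, 25.9]] 99.4
bar 11601 (array([-83.2, -75.3]), array([269.5,  32.3]), 0.14) [[-213.4, -90.6], [49.5, -59.3]] 103.4
gate 342 (array([ 1.5, -6.1]), array([33.8,  6.1]), 89.88) [[-1.6, -22.9], [4.5, 10.5]] 70.6
17.4417 [-0.1  0.2 -0.2]
```

View pics/w5.png

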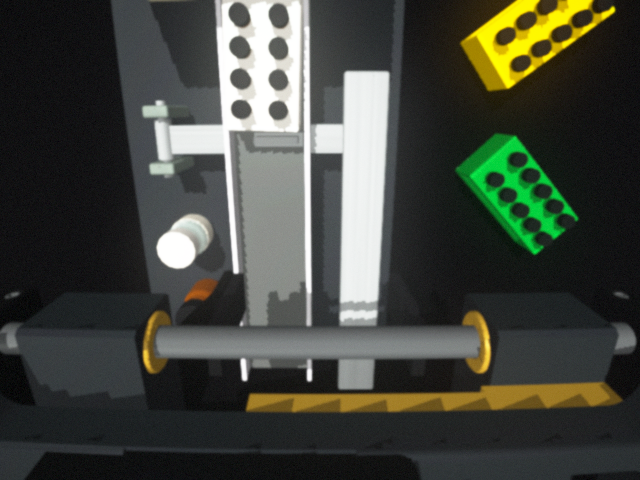

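The wrist view shows the gate up at (277,139) behind the rack's rear face (row 130) and the bar back up. Relative to the gate centre the rear face is at about 10 mm, which is fully home. Nothing is in contact, so I hand in.

```bash
python3 -c "
from plant import arm
arm.pause(.3);arm.close_job();print(arm.read_time_s())"
```

```text
the job is handed in; nothing more can be done
the job is handed in; nothing more can be done
```

The rack is loaded and the job is handed in; no verdict was reported. I pressed the bar 29 mm with one finger and pushed the rack over the sunk gate with the other until it stalled against the end face at 15 N. Then I backed off, lifted away and let the gate spring up.

**Last checks** (wrist camera, about 17.4 s on the clock):
- **Rack:** the rear face is about 10 mm past the gate's centre, y is −0.6 mm, and the block top is level at 99.4 mm, which matches a rack flat on the floor. My raw chute frame put the rear face at 11.7 mm, but it also put the gate's centre at +1.5 mm, so I take that as a calibration offset.
- **Gate:** the top is at 70.6 mm, so it is up, and the bar is back at 103.4 mm.
- **Contact:** the wrist force is about 0 N with the arm clear of everything.
- **Bystanders:** they were not re-measured after the push. The clear jar looked undisturbed in the last picture, which shows only part of the amber jar. No unexpected forces appeared along the way.

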